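# Set the camp fridge's locking thermostat dial

## Robot

A 6-joint arm with a two-finger parallel gripper is mounted at the origin on the work surface. World frame = base frame: x ahead of the robot, y to its left, z up, the work surface at z = 0. Lengths are in m, angles in rad, forces in N, time in s.
With the tool pointing down it reaches from about 0.35 to 0.775 m from the base axis. Payload 7.3 kg.
Tool frame: the origin (TCP) lies midway between the tips of the shut fingers; the grasp point (between the pads) lies robot.grasp_offset behind it (robot.grasp_offset is the distance from the TCP to the grasp point, in m); z points along the fingers, x is the direction in which the jaws open and shut, and the axes are right-handed (so a half turn about z gives the same grasp; the last joint's range is limited). The gripper opens to 92 mm and grips with 3 to 60 N. Pads are 19 mm wide; open, the fingers measure 130 mm over their backs; the gripper's body (75 mm by 190 mm) begins 47 mm behind the grasp point.
Start: joints at [1.135, 0.342, 1.524, -0, 1.275, -0.146], TCP at [0.15, 0.503, 0.199] pointing down, gripper open.
Joint ranges: [-2.53, 2.53], [-0.77, 2.02], [0.04, 2.7], [-1, 4.14], [0.28, 2.66], [-3.11, 3.11]. Speed limits (rad/s): [2.57, 2.57, 3.14, 3.14, 3.14, 3.14].

## Interface

Orientations are given as [roll, pitch, yaw] about the fixed x, y, z axes, in that order (R = Rz(yaw) Ry(pitch) Rx(roll)).
In Python, from cell import robot gives the robot as it stands. The module is installed in compiled form; this text tells all that it offers.
- The arm moves only by the tool move_arm, never from a script. Its argument "increments" is a list of rows, each a list of 7 numbers: the finger opening in mm, from 0 to 91.8, then the shift along the tool's x, y, z in mm, then the turn, a rotation vector about the tool's x, y, z in rad. A call has 1 to 12 rows; each row shifts and turns the pose as measured when the row begins, along the tool's axes as they then stand; what a row does not reach is not made up. A row lasts 1/8 s, in which the tool goes at most 62.5 mm and 10.7 degrees, less where a joint would pass 70% of its speed; a pose out of reach is approached as far as the arm can. A call is refused whole if a number of a shift passes 62.5 or a number of a turn 0.188, either way. A call with a gripper value outside its range is refused whole. The fingers move at their own pace and stop on an object; "newtons" is the grip in N (left out, the last holds). Time passes only in rows, so rows that do not move let the fingers close. It gives the time, the measured TCP pose, the force and the opening at its end, in the units of the state.
- robot.observe(): the state, without advancing time (a new reading comes with each control period).
- robot.read_camera(name): name is "side" or "top" or "wrist"; returns a dict with "img" (400x640x3 uint8, red, green, blue), "fx", "fy", "cx", "cy" (pixels), "T" (4x4, takes a point from camera to world coordinates). Camera axes: x right, y down, z forward; pixel columns grow to the right and rows downward; lengths in m; the calibration is good to about 2 mm. A picture is of the moment at which its call begins. There is no depth.
- robot.hand_in(): hands the job in, once; it reports no verdict.
Trained networks look in the newest picture that a camera, given by its name, has taken for a name from the list of things; names that differ only in an ending like _2 or _b are one class to them, and where a whole thing is asked for, a point or a joint stands for the part that bears it (a point fixed in the world has none). Each returns a list of dicts, best first, with "conf" (0 to 1); they miss things now and then, are a little off and sometimes report something else, mostly with a low value. They report only what shows in the picture. A call takes as long as a camera call.
- robot.look_for(thing, camera): "rect" ([left, top, width, height] in pixels, round what is visible of it).
The state is a dict: "time": time; "qpos": joint angles; "qvel": joint speeds; "joint_efforts": joint torques, N m; "tool_pos": TCP position; "tool_rot": TCP orientation; "contact_force": force on the tool from outside, world axes, zero at the start; "torque": the same for the moment, N m; "opening": finger opening in m.
Only numpy, scipy, OpenCV 4.12 (cv2) and the standard library are available. Lean on these libraries where they do the work, as an engineer would, in place of code of your own. Each camera call takes 0.05 s, during which the arm holds its last target.

## Task

Set the camp fridge's thermostat: push the big bar-grip dial on the sloping control box right in against its spring so that it unlocks, turn it, regripping as needed, until its pointer stands at the dark metal set-point tab on the rim, then let it spring out again and take the hand away. Leave the tab and the small round knob as they are, and do not knock the other things about.

Things in the scene. Friction and masses are not known exactly. Their poses are not given: they have to be found in the camera images.
- console: Fixed wedge-shaped control box of the camp fridge, grey plastic, 320 mm wide (y), 212 deep (x), 113 high at the back. Origin: centre of its underside, z up; x points from the low front edge (robot side) to the high back. Its upper face slopes up to the back at 15 degrees, looking up and towards the robot; the face's middle is 85 mm above the origin, the dial's axis pierces the face 55 mm to its +y side.
- dial_grip (a point): Grip point of the big black dial: on its turning axis, 39 mm above the sloping face. z: turning axis, out of the face; x: along the grip bar to the pointer; turns with the dial. Round flange 76 mm in diameter, top 20 mm above the face (dial out); on it an upright bar 16 mm thick (y), 20 to 54 mm above the face, reaching from x -30 to +36 mm; gripped across y. The lock is told at plunger.
- dial_pointer (a point): Reference point of the dial's pointer, 50 mm from the axis in the pointer's direction, 10 mm above the face (dial out); turns with the dial. The pointer is a low narrow nose at the +x end of the bar, its end 50 mm from the axis, with a white line along the top of the bar on that side.
- dial (a joint): Angle of the dial (rad), 0 to 5 (end stops); grows as the dial turns clockwise, seen looking onto the face. At 0 the pointer points towards the robot and left (+151 degrees about the face normal from the up-slope direction); at 2.64 straight up the slope. The scale, black lines on a white disc, has 10 divisions of 0.5 rad. Locked while out; pushed right in it turns easily.
- plunger (a joint): How far the dial is pushed in along its axis (m): 0 standing out, 0.007 fully in. The spring takes 8 N to start and 12 N fully in. Teeth under the dial lock it, within a few degrees of play, until it is more than 5 mm in: push right in and keep pushing while turning. Push by the gripped bar or by fingertips on the flange. Let go, it springs out and locks where it is.
- tab (a joint): Angle of the set-point tab (rad), same zero, scale and direction as the dial's: the dial is set when both are equal. The tab is a dark metal block 14 x 9 x 9 mm on a thin metal ring round the dial, 51 to 65 mm from the dial's axis, at most 10 mm above the face. It is stiff; leave it.
- tab_mark (a point): Reference point of the set-point tab, 50 mm from the dial's axis in the tab's direction and 10 mm above the face: the pointer's reference point lies here when the dial is set.
- dimmer_mark (a point): Point on the rim of the other, small round knob (32 mm diameter, 23 mm high, no bar) on the same face, 155 mm from the dial to the -y side; it turns with that knob, which is to be left alone.
- mug_mid (a point): Steel mug, 84 mm diameter, 95 mm high, half-way up; loose, stands left of the console (+y).
- jar_mid (a point): Glass jar with steel lid, 70 mm diameter, 100 mm high, half-way up; loose, right of the console (-y).
- teabox_mid (a point): Cardboard box 75 x 130 x 65 mm, its centre; loose, behind the console.
- can_mid (a point): Can, 66 mm diameter, 110 mm high, half-way up; loose, behind the console.
- torch_mid (a point): Black torch standing on its head, 42 mm diameter, 130 mm high, half-way up; loose, to the right.
- bowl_mid (a point): White bowl, 140 mm diameter, 50 mm high, half-way up; loose, to the left.

How it is judged:
On the way, in this order (a step that is already met when the one before it is completed fails the run):
1. the dial is pushed in and so unlocked (value of joint plunger above 0.005 m), for 0.2 s.
2. the dial's pointer has been brought to the tab (distance between dial_pointer and tab_mark below 0.008 m), for 0.1 s.
At the end, for the whole second after the job is handed in: The pointer's reference point is within 6 mm (about 7 degrees) of the tab's, the dial stands out (less than 1.2 mm in) and is at rest, released (distance between dial_pointer and tab_mark below 0.006 m and value of joint plunger below 0.0012 m and velocity of joint dial between -0.05 and 0.05 rad/s); the robot touches nothing.
It fails at once if the set-point tab is moved by more than 4 mm (distance of tab_mark from where it was at the start of the episode above 0.004 m).
It fails at once if the small round knob is turned by more than about 20 degrees (its rim point moves over 6 mm) (distance of dimmer_mark from where it was at the start of the episode above 0.006 m).
It fails at once if a bystander is shifted by more than 30 mm or knocked over (distance of any of mug_mid, jar_mid, teabox_mid, can_mid, torch_mid, bowl_mid from where it was at the start of the episode above 0.03 m).
It also fails if it takes over 72 s, if anything falls off the work surface, if the arm or the gripper's body presses on something with over 40 N, if the wrist force passes 120 N, or if a joint passes its speed limit or range.

## Working session

There is one attempt and no reset: what is moved stays moved. The work goes in short steps, Python scripts to look and compute and a tool call to move; the robot and the scene stay as the last step left them, time stands still between calls to the robot, and variables do not carry over. Pictures are saved under pics/ and viewed, and the job is handed in when it is done.

Besides the shell and the picture viewer there is one more tool, called after "Emit:" in YAML: its name, and indented under it one key for each argument. move_arm: Moves the arm, as the interface text tells. Its arguments: {"type":"object","properties":{"increments":{"type":"array"},"newtons":{"type":"number"}},"required":["increments"]}

```bash
mkdir -p pics; python3 - <<'E'
from cell import robot
import cv2
o=robot.observe()
print({k:(v if not hasattr(v,'round') else v) for k,v in o.items()}, robot.grasp_offset)
for n in ["side","top","wrist"]:
    c=robot.read_camera(n); cv2.imwrite(f"pics/{n}0.png",c["img"][:,:,::-1]); print(n,c["fx"],c["cx"],c["cy"],c["T"].round(4).tolist() if hasattr(c["T"],'round') else c["T"])
    for t in ["dial_grip","dial_pointer","tab_mark","dial","tab","console","dimmer_mark"]:
        try: print(t,robot.look_for(t,n)[:2])
        except Exception as e: print(t,e)
E
```

```text
{'time': 0.0, 'qpos': array([ 1.13502754e+00,  3.42744869e-01,  1.52503658e+00,  8.74438983e-06,
        1.27539637e+00, -1.45999132e-01]), 'qvel': array([-0.00184069, -0.00015719, -0.0004499 , -0.0013602 , -0.00030732,
       -0.00121767]), 'joint_efforts': array([-5.28955716e-04, -4.31245065e+01, -2.44221389e+01,  7.17392145e-02,
        5.58249000e-02, -9.34702939e-05]), 'tool_pos': array([0.14978831, 0.50269866, 0.19782668]), 'tool_rot': array([-3.14135377e+00,  1.56708670e-03,  1.28102431e+00]), 'contact_force': array([-0.20780128, -0.08075636,  0.40005642]), 'torque': array([ 0.00827677,  0.00342632, -0.04078209]), 'opening': 0.09183683625252453} 0.0188
side 363.7654926985339 323.06518207553245 201.12323381295403 [[-0.9975, -0.0327, 0.0626, 0.4952], [-0.0703, 0.5377, -0.8402, 0.8223], [-0.0062, -0.8425, -0.5387, 0.6599], [0.0, 0.0, 0.0, 1.0]]
dial_grip [{'rect': [306.2, 200.1, 29.6, 29.6], 'conf': 0.9}]
dial_pointer [{'rect': [308.2, 200.9, 26.5, 27.1], 'conf': 0.94}]
tab_mark [{'rect': [308.9, 209.2, 8.7, 1.1], 'conf': 0.4}]
dial [{'rect': [308.4, 200.1, 29.2, 27.5], 'conf': 0
[... 692 characters left out ...]
8, 194.6, 29.0, 31.7], 'conf': 0.91}, {'rect': [285.7, 199.6, 27.3, 28.1], 'conf': 0.64}]
tab [{'rect': [283.7, 196.2, 34.4, 33.1], 'conf': 0.7}, {'rect': [476.4, 262.3, 37.9, 17.1], 'conf': 0.51}]
console [{'rect': [259.6, 168.9, 123.1, 94.6], 'conf': 0.56}, {'rect': [128.3, 242.2, 51.9, 48.4], 'conf': 0.29}]
dimmer_mark [{'rect': [476.6, 261.0, 37.8, 18.0], 'conf': 0.69}, {'rect': [349.5, 212.6, 16.2, 18.3], 'conf': 0.41}]
wrist 325.0763009254013 318.56938922844165 195.76796564260619 [[0.2867, 0.9146, 0.2852, 0.0725], [0.958, -0.2737, -0.0855, 0.5259], [-0.0001, 0.2977, -0.9546, 0.3848], [0.0, 0.0, 0.0, 1.0]]
dial_grip []
dial_pointer []
tab_mark []
dial []
tab []
console []
dimmer_mark []
```

```bash
python3 - <<'E'
import cv2
for n,(x0,y0,x1,y1) in {"top":(240,150,400,270),"side":(220,150,400,285)}.items():
    im=cv2.imread(f"pics/{n}0.png"); cv2.imwrite(f"pics/{n}0z.png",cv2.resize(im[y0:y1,x0:x1],None,fx=4.4 if n=="side" else 5,fy=4.4 if n=="side" else 5,interpolation=cv2.INTER_CUBIC))
E
```

```text
(no output)
```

View pics/top0.png

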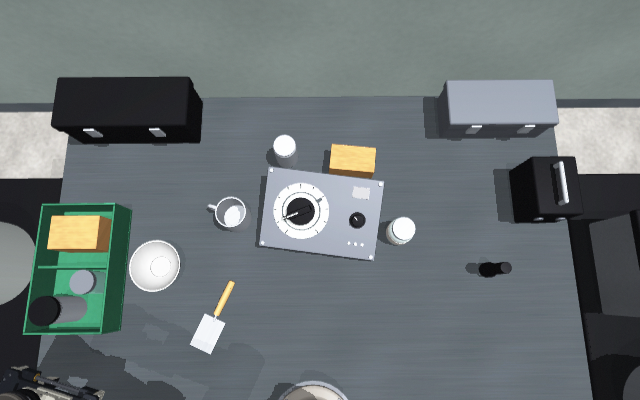

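View pics/side0.png

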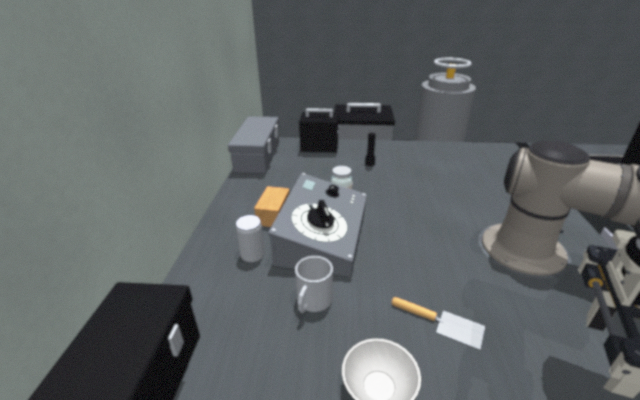

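```bash
sleep 1
```

```text
(no output)
```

View pics/top0z.png

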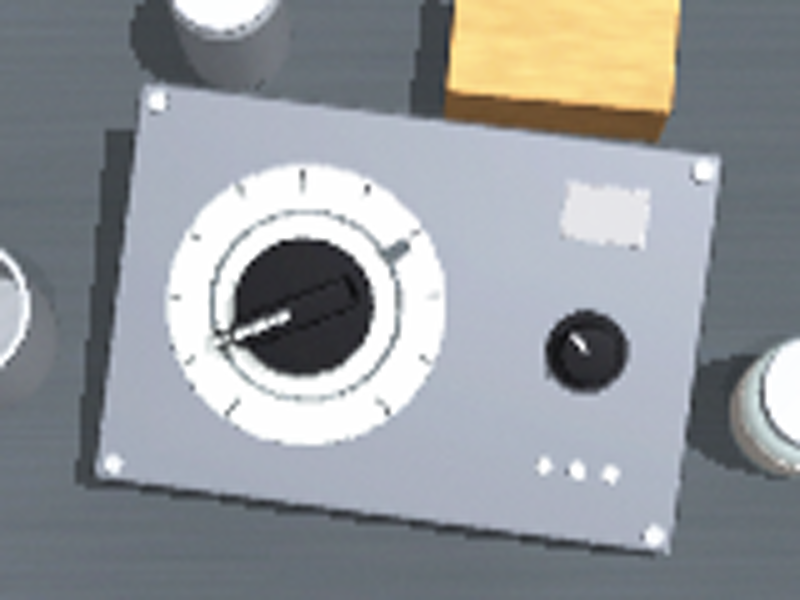

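View pics/side0z.png

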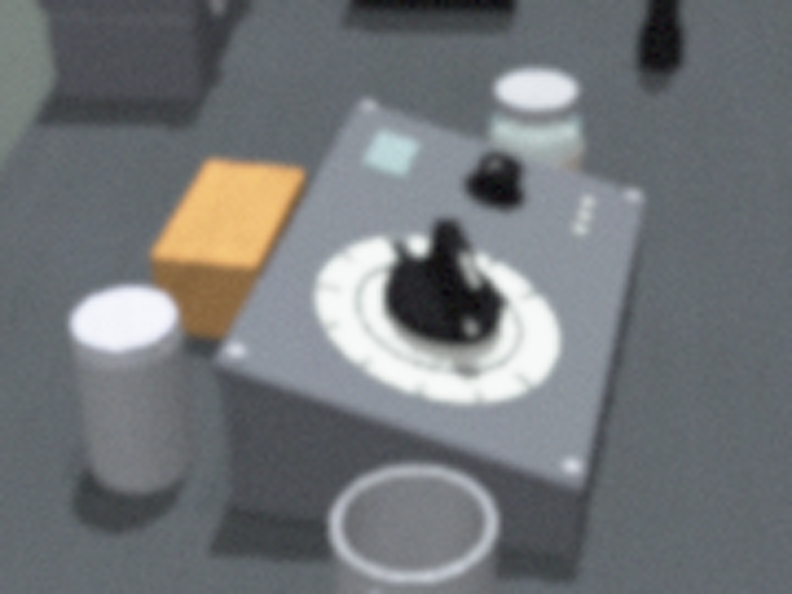

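Top view: the dial is centred at about (301,211). The pointer faces left and toward the robot, just past tick 1, and the tab is at about (320,200), near tick 7. Next I'll triangulate the screws and the disc.

```bash
cat > h.py <<'E'
import numpy as np, cv2
from scipy.spatial.transform import Rotation as R
def proj(c,P):
    T=np.array(c["T"]); p=(np.linalg.inv(T)@np.r_[P,1])[:3]
    return np.array([c["fx"]*p[0]/p[2]+c["cx"],c["fy"]*p[1]/p[2]+c["cy"]])
def console(p):  # x,y,yaw -> face frame: origin at dial axis on face, z normal, x up-slope
    x,y,yaw=p[:3]
    Rz=R.from_euler('z',yaw); F=Rz*R.from_euler('y',-np.deg2rad(15))
    face=np.array([x,y,0.085+(p[3] if len(p)>3 else 0)])
    return face+F.apply([0,0.055,0]),F,face
def pose(o): return np.array(o["tool_pos"]),R.from_euler('xyz',o["tool_rot"])
E
python3 - <<'E'
from cell import robot
from h import *
from scipy.optimize import least_squares
ct=robot.read_camera("top"); cs=robot.read_camera("side")
t=lambda x,y:(240+x/5,150+y/5); s=lambda x,y:(220+x/4.4,150+y/4.4)
# order: face corners (back-left, back-right, front-left, front-right)
T=[t(157,102),t(704,171),t(113,463),t(655,537)]
S=[s(235,350),s(368,105),s(572,466),s(634,195)]
pts=[]
for a,b in zip(T,S):
    r=least_squares(lambda P:np.r_[proj(ct,P)-a,proj(cs,P)-b],[0.5,0,0.1]); pts.append(r.x); print(r.x.round(4),r.fun.round(2))
pts=np.array(pts); print("mean",pts.mean(0))
n=np.cross(pts[0]-pts[3],pts[1]-pts[2]);n/=np.linalg.norm(n);print(n)
sg=np.array([[1,1],[1,-1],[-1,1],[-1,-1]])
def f(p):
    d,F,fc=console(p); out=[]
    for k in range(4):
        P=fc+F.apply([sg[k,0]*p[4],sg[k,1]*p[5],0.001]); out+=[*(proj(ct,P)-T[k]),*(proj(cs,P)-S[k])]
    return np.array(out)
r=least_squares(f,[0.5,0,0,0,0.1,0.15]);print(r.x.round(4),r.fun.round(2))
d,F,fc=console(r.x);print("dial",d,proj(ct,d),proj(cs,d)); np.save("p.npy",r.x)
# angles: image pts on face plane from top
def onface(px,h):
    ray=np.array(ct["T"])[:3,:3]@[(px[0]-ct["cx"])/ct["fx"],(px[1]-ct["cy"])/ct["fy"],1]; o=np.array(ct["T"])[:3,3]
    nn=F.apply([0,0,1]); return F.inv().apply(o+ray*(((d+nn*h-o)@nn)/(ray@nn))-d)
for nme,px,h in [("disc",(306,304),.001),("ptr",(217,343),.01),("tab",(398,250),.008),("t0",(232,408),.001),("t10",(387,408),.001),("t5",(302,180),.001)]:
    q=onface(t(*px),h); print(nme,q.round(4),"dialval",(np.deg2rad(151)-np.arctan2(q[1],q[0]))%(2*np.pi))
E
```

```text
[0.6726 0.1073 0.1124] [-0.   -0.22  0.19  0.05]
[ 0.6312 -0.1893  0.1114] [ 0.   -0.14  0.16  0.04]
[0.4809 0.1342 0.0604] [-0.02  0.15 -0.13 -0.02]
[ 0.4385 -0.1622  0.0592] [ 0.   -0.02  0.02  0.  ]
mean [ 0.55581268 -0.02752096  0.08585406]
[ 0.25725689 -0.03268258 -0.96579022]
[ 0.5561 -0.0275 -0.1408  0.      0.1004  0.1495] [ 0.12 -0.26  0.13  0.12 -0.04 -0.08  0.24 -0.08  0.01  0.24 -0.07  0.12
 -0.08 -0.14 -0.04 -0.16]
dial [0.56378962 0.02695463 0.08500158] [301.28071684 211.07461253] [319.75101522 221.28045748]
disc [0.0008 0.0002 0.001 ] dialval 2.3437754674301896
ptr [-0.0258  0.0449  0.01  ] dialval 0.5426547776204034
tab [ 0.0368 -0.0461  0.008 ] dialval 3.532196830082693
t0 [-0.0611  0.0334  0.001 ] dialval 6.277016936939011
t10 [-0.0499 -0.0509  0.001 ] dialval 4.982320386350986
t5 [0.0676 0.0109 0.001 ] dialval 2.4759087539117552
```

```bash
cat >> h.py <<'E'
def target(height, barang, off=(0,0)):
    """TCP pose: 'height' above face, jaw axis at barang-90deg in face frame"""
    p=np.load("p.npy"); d,F,_=console(p); a=barang-np.pi/2
    x=np.array([np.cos(a),np.sin(a),0]); z=np.array([0,0,-1.]); y=np.cross(z,x)
    return d+F.apply([off[0],off[1],height]), F*R.from_matrix(np.c_[x,y,z])
def plan(o,tp,tr,n):
    """n rows straight from the current pose to target"""
    p,r=pose(o); rv=(r.inv()*tr).as_rotvec(); out=[]
    for k in range(n):
        rk=r*R.from_rotvec(rv*k/n)
        out.append(np.r_[rk.inv().apply((tp-p)/n)*1000, rv/n])
    return out
def show(rows):
    for q in rows: print([round(float(v),1) for v in q[:3]]+[round(float(v),4) for v in q[3:]])
def rel(o):
    """TCP in face frame (mm), tool z tilt, jaw angle"""
    p_=np.load("p.npy"); d,F,_=console(p_); p,r=pose(o)
    q=F.inv().apply(p-d)*1000; M=(F.inv()*r).as_matrix()
    return q.round(2), M[:,2].round(4), round(np.degrees(np.arctan2(M[1,0],M[0,0]))+90,2)
E
python3 - <<'E'
from cell import robot
from h import *
tp,tr=target(0.12,np.deg2rad(120)); print(tp)
show(plan(robot.observe(),tp,tr,11))
E
```

```text
[0.53303862 0.03131278 0.20091268]
[-31.2, 45.6, -0.2, -0.0203, 0.0138, 0.0812]
[-27.4, 48.0, 0.3, -0.0203, 0.0138, 0.0812]
[-23.4, 50.0, 1.0, -0.0203, 0.0138, 0.0812]
[-19.3, 51.8, 1.7, -0.0203, 0.0138, 0.0812]
[-15.0, 53.1, 2.5, -0.0203, 0.0138, 0.0812]
[-10.7, 54.1, 3.5, -0.0203, 0.0138, 0.0812]
[-6.4, 54.7, 4.4, -0.0203, 0.0138, 0.0812]
[-2.0, 54.9, 5.5, -0.0203, 0.0138, 0.0812]
[2.4, 54.8, 6.6, -0.0203, 0.0138, 0.0812]
[6.7, 54.3, 7.8, -0.0203, 0.0138, 0.0812]
[11.0, 53.4, 9.0, -0.0203, 0.0138, 0.0812]
```

Emit:
move_arm:
  increments:
    - [60, -31, 46, -1, -0.02, 0.014, 0.081]
    - [60, -27, 48, 0, -0.02, 0.014, 0.081]
    - [60, -23, 50, 0, -0.02, 0.014, 0.081]
    - [60, -19, 52, 1, -0.02, 0.014, 0.081]
    - [60, -15, 53, 2, -0.02, 0.014, 0.081]
    - [60, -11, 54, 3, -0.02, 0.014, 0.081]
    - [60, -6, 55, 4, -0.02, 0.014, 0.081]
    - [60, -2, 55, 5, -0.02, 0.014, 0.081]

```text
time: 2.3
tool_pos: [0.4344, 0.1517, 0.2061]
tool_rot: [3.024, -0.165, 0.627]
contact_force: [1.1, 0.3, 0.5]
opening: 0.0603
```

```bash
python3 - <<'E'
from cell import robot
from h import *
o=robot.observe(); print(o["time"],o["tool_pos"],o["qpos"].round(3),rel(o))
tp,tr=target(0.12,np.deg2rad(120)); show(plan(o,tp,tr,5))
E
```

```text
2.3 [0.43442223 0.15171205 0.20612337] [ 0.199  0.1    1.842 -0.046  1.001 -0.397] (array([-109.28,  105.37,  154.68]), array([-0.0614,  0.0289, -0.9977]), np.float64(133.24))
[1.7, 30.7, 5.0, -0.012, 0.0064, 0.046]
[3.0, 30.5, 5.4, -0.012, 0.0064, 0.046]
[4.4, 30.3, 5.7, -0.012, 0.0064, 0.046]
[5.7, 30.0, 6.1, -0.012, 0.0064, 0.046]
[7.1, 29.6, 6.5, -0.012, 0.0064, 0.046]
```

Emit:
move_arm:
  increments:
    - [60, 1.7, 31, 5, -0.012, 0.0064, 0.046]
    - [60, 3, 31, 5.4, -0.012, 0.0064, 0.046]
    - [60, 4.4, 31, 5.7, -0.012, 0.0064, 0.046]
    - [60, 6, 31, 6.1, -0.012, 0.0064, 0.046]
    - [60, 7, 31, 6.5, -0.012, 0.0064, 0.046]
    - [60, 0, 0, 0, 0, 0, 0]

```text
time: 3.05
tool_pos: [0.5388, 0.0193, 0.2022]
tool_rot: [3.007, -0.23, 0.384]
contact_force: [-0.2, -0.3, -0.9]
opening: 0.0597
```

```bash
python3 - <<'E'
from cell import robot
from h import *
o=robot.observe(); print(o["time"],o["tool_pos"],o["qpos"].round(3),rel(o))
c=robot.read_camera("wrist"); cv2.imwrite("pics/w1.png",c["img"][:,:,::-1])
d,F,fc=console(np.load("p.npy")); print(proj(c,d),proj(c,d+F.apply([0,0,.054])))
import pickle; pickle.dump(c,open("w1.pkl","wb"))
for t in ["dial_pointer","tab_mark"]: print(t,robot.look_for(t,"wrist")[:2])
# overlay predicted scale ticks
im=c["img"][:,:,::-1].copy()
for k in range(11):
    a=np.deg2rad(151)-.5*k; u=proj(c,d+F.apply([.068*np.cos(a),.068*np.sin(a),.001]))
    if abs(u).max()<2000: cv2.circle(im,tuple(int(v) for v in u.round()),3,(0,0,255),1)
cv2.imwrite("pics/w1o.png",im)
E
```

```text
3.05 [0.5388131  0.01930442 0.2021672 ] [-0.097  0.213  1.73  -0.018  0.933 -0.456] (array([  7.47, -11.08, 119.3 ]), array([ 0.0038, -0.0029, -1.    ]), np.float64(119.17))
[317.46865038 167.17751109] [317.35723596 181.92654873]
dial_pointer []
tab_mark [{'rect': [263.7, 110.6, 110.6, 121.5], 'conf': 0.84}]
```

View pics/w1o.png

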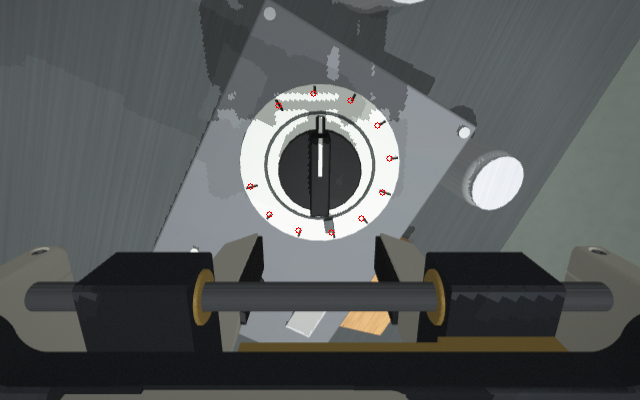

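The predicted scale (red) lies on the drawn ticks to within about 2 px. The pointer is at (320,120) and the tab at (328,226). I'll zoom in to get the angles.

```bash
python3 - <<'E'
import cv2
im=cv2.imread("pics/w1.png")[78:248,230:410]; cv2.imwrite("pics/w1z.png",cv2.resize(im,None,fx=3.5,fy=3.5,interpolation=cv2.INTER_CUBIC))
E
```

```text
(no output)
```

View pics/w1z.png

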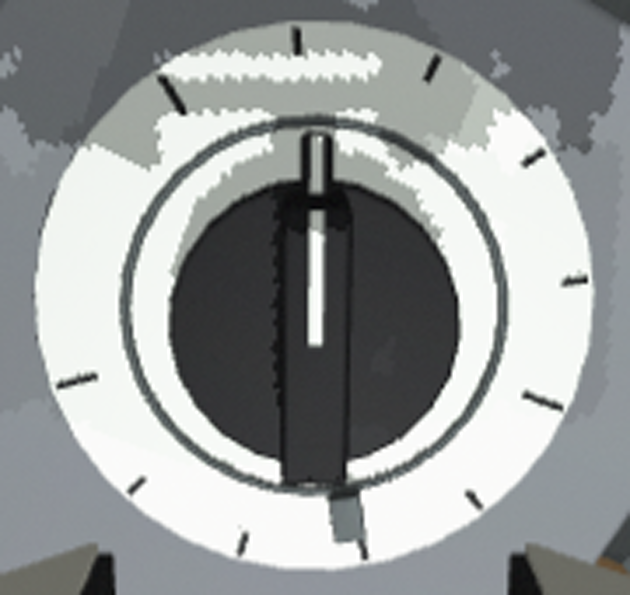

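```bash
python3 - <<'E'
from h import *
import pickle
from scipy.optimize import least_squares
c=pickle.load(open("w1.pkl","rb")); d,F,_=console(np.load("p.npy"))
u=lambda x,y:np.array([230+x/3.5,78+y/3.5])
tk=[(173,95),(297,40),(432,69),(534,157),(575,281),(543,401),(474,500),(364,550),(243,543),(137,486),(77,380)]
def f(q):
    o=[]
    for k,t in enumerate(tk):
        a=np.deg2rad(151)+q[3]-.5*k; r=q[2]+(q[4] if k in(0,5,10) else 0)
        o+=list(proj(c,d+F.apply([q[0]+r*np.cos(a),q[1]+r*np.sin(a),.001]))-u(*t))
    return np.array(o)
r=least_squares(f,[0,0,.068,0,0]); print(r.x.round(4),r.fun.round(1))
dx,dy,_,da,_=r.x
def onface(px,h):
    T=np.array(c["T"]); ray=T[:3,:3]@[(px[0]-c["cx"])/c["fx"],(px[1]-c["cy"])/c["fy"],1]; o=T[:3,3]
    nn=F.apply([0,0,1]); return F.inv().apply(o+ray*(((d+nn*h-o)@nn)/(ray@nn))-d)-[dx,dy,0]
for n,px,h in [("tipnose",(317,135),.012),("linetop",(316,212),.054),("linein",(315,345),.054),("barendbot",(315,486),.054),("tab",(347,517),.009)]:
    q=onface(u(*px),h); print(n,q.round(4),"val",(np.deg2rad(151)+da-np.arctan2(q[1],q[0]))%(2*np.pi), np.degrees(np.arctan2(q[1],q[0])))
E
```

```text
[ 0.0022  0.0006  0.0712  0.0061 -0.0027] [-0.  -0.   0.1  0.3  0.2 -0.2 -0.1  0.1  0.1 -0.1 -0.  -0.   0.1 -0.1
 -0.1 -0.3 -0.1  0.3 -0.2 -0.2  0.   0.1]
tipnose [-0.0232  0.0427  0.012 ] val 0.5736164705841666 118.48133702919833
linetop [-0.017   0.0306  0.054 ] val 0.5634775720876952 119.06225312195768
linein [-0.0025  0.0043  0.054 ] val 0.5336911519989007 120.7688892798493
barendbot [ 0.0142 -0.0257  0.054 ] val 3.707360535136359 -61.06897194381451
tab [ 0.0354 -0.0447  0.009 ] val 3.541918767336201 -51.5898568936821
```

```bash
python3 - <<'E'
from cell import robot
from h import *
p=np.load("p.npy"); d,F,_=console(p); s=F.apply([.0017,.0005,0]); p[0]+=s[0];p[1]+=s[1];p[3]+=s[2]; np.save("p.npy",p)
o=robot.observe(); print(rel(o))
tp,tr=target(0.07,np.deg2rad(119)); show(plan(o,tp,tr,2)) 
E
```

```text
(array([  4.31,  -9.84, 119.77]), array([ 0.003 , -0.0018, -1.    ]), np.float64(119.34))
[0.5, -5.4, 24.9, 0.0015, -0.0009, 0.0029]
[0.5, -5.4, 24.9, 0.0015, -0.0009, 0.0029]
```

Emit:
move_arm:
  increments:
    - [45, 0.5, -10.5, 10, 0.003, -0.002, 0.006]
    - [45, 0.5, 0, 30, 0, 0, 0]
    - [45, 0, 0, 10, 0, 0, 0]
    - [45, 0, 0, 0, 0, 0, 0]

```text
time: 3.7
tool_pos: [0.5461, 0.034, 0.1511]
tool_rot: [3.014, -0.228, 0.383]
contact_force: [-0.2, -1.1, -0.9]
opening: 0.0453
```

```bash
python3 - <<'E'
from cell import robot
from h import *
o=robot.observe(); print(o["time"],rel(o),o["contact_force"])
tp,tr=target(0.022,np.deg2rad(119)); show(plan(o,tp,tr,1)) 
c=robot.read_camera("wrist"); cv2.imwrite("pics/w2.png",c["img"][:,:,::-1])
E
```

```text
3.7 (array([-2.41,  3.96, 68.65]), array([-9.0e-04,  1.9e-03, -1.0e+00]), np.float64(119.18)) [-0.24556264 -1.11634732 -0.93509502]
[0.2, 4.7, 46.6, -0.0021, -0.0001, 0.0032]
```

View pics/w2.png

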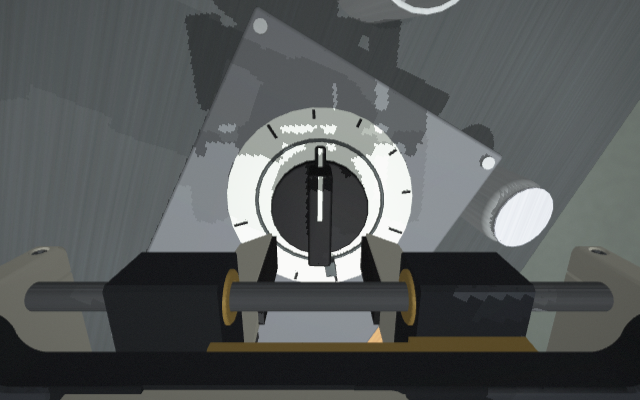

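The bar at (320,215) sits midway between the fingers at (267,265) and (372,265). I'll descend now.

Emit:
move_arm:
  increments:
    - [45, 0.2, 3.5, 22, -0.002, 0, 0.003]
    - [45, 0, 0, 14, 0, 0, 0]
    - [45, 0, 0, 6, 0, 0, 0]
    - [45, 0, 0, 0, 0, 0, 0]

```text
time: 4.25
tool_pos: [0.5602, 0.0297, 0.1136]
tool_rot: [3.01, -0.234, 0.381]
contact_force: [0.2, 0.9, 0.2]
opening: 0.0453
```

```bash
python3 - <<'E'
from cell import robot
from h import *
o=robot.observe(); print(o["time"],rel(o),o["contact_force"])
tp,tr=target(0.022,np.deg2rad(119)); show(plan(o,tp,tr,1)) 
E
```

```text
4.25 (array([ 1.93,  1.73, 28.6 ]), array([ 5.9e-03,  9.0e-04, -1.0e+00]), np.float64(119.02)) [0.18672894 0.87244507 0.22973908]
[-2.6, 0.6, 6.6, 0.0021, -0.0056, 0.0004]
```

Emit:
move_arm:
  increments:
    - [45, -2.3, 0.5, 5, 0.002, -0.005, 0]
    - [45, 0, 0, 1, 0, 0, 0]
    - [45, 0, 0, 0, 0, 0, 0]

```text
time: 4.62
tool_pos: [0.5603, 0.0281, 0.1081]
tool_rot: [3.012, -0.23, 0.381]
contact_force: [-0.4, 0.7, -0.1]
opening: 0.0447
```

Emit:
move_arm:
  increments:
    - [10, 0, 0, 0, 0, 0, 0]
    - [10, 0, 0, 0, 0, 0, 0]
    - [10, 0, 0, 0, 0, 0, 0]
    - [10, 0, 0, 0, 0, 0, 0]
    - [10, 0, 0, 0, 0, 0, 0]
    - [10, 0, 0, 0, 0, 0, 0]
  newtons: 30

```text
time: 5.38
tool_pos: [0.5601, 0.028, 0.1085]
tool_rot: [3.011, -0.23, 0.381]
contact_force: [-1.0, 0.3, 0.7]
opening: 0.0145
```

```bash
python3 - <<'E'
from cell import robot
from h import *
o=robot.observe(); print(o["time"],rel(o),o["contact_force"],o["torque"],o["opening"],o["qpos"].round(3))
E
```

```text
5.375 (array([ 6.800e-01, -2.000e-02,  2.364e+01]), array([ 0.0019,  0.    , -1.    ]), np.float64(119.03)) [-1.00044504  0.31660542  0.68377714] [-0.10192229  0.21563381 -0.05070162] 0.01447956457332024 [-0.076  0.363  1.81  -0.026  0.706 -0.425]
```

Emit:
move_arm:
  increments:
    - [8, 0, 0, 4, 0, 0, 0]
    - [8, 0, 0, 4, 0, 0, 0]
    - [8, 0, 0, 3, 0, 0, 0]
    - [8, 0, 0, 2, 0, 0, 0]
  newtons: 40

```text
time: 5.88
tool_pos: [0.563, 0.028, 0.1014]
tool_rot: [3.01, -0.233, 0.382]
contact_force: [-16.6, 0.9, 25.0]
opening: 0.014
```

```bash
cat > st.py <<'E'
from cell import robot
from h import *
o=robot.observe(); F=console(np.load("p.npy"))[1]
print(o["time"],rel(o),"f face",F.inv().apply(o["contact_force"]).round(1),"t",F.inv().apply(o["torque"]).round(2),round(o["opening"],4),"q6",o["qpos"][5].round(3))
E
python3 st.py
```

```text
5.875 (array([ 1.65,  0.47, 16.07]), array([ 5.5e-03,  3.0e-04, -1.0e+00]), np.float64(119.08)) f face [-9.5 -1.5 28.4] t [-0.53  1.96 -0.01] 0.014 q6 -0.424
```

Emit:
move_arm:
  increments:
    - [8, -0.8, 0, 1.5, 0, -0.003, 0.06]
    - [8, 0, 0, 1.5, 0, 0, 0.1]
    - [8, 0, 0, 1.5, 0, 0, 0.1]
    - [8, 0, 0, 1.5, 0, 0, 0.1]

```text
time: 6.38
tool_pos: [0.5623, 0.028, 0.1014]
tool_rot: [3.102, -0.265, 0.003]
contact_force: [-12.2, -0.6, 17.8]
opening: 0.0138
```

```bash
python3 st.py
```

```text
6.375 (array([ 1.01,  0.28, 16.21]), array([ 0.0057, -0.0016, -1.    ]), np.float64(97.96)) f face [-6.9 -2.3 20.3] t [-0.35  1.38  0.09] 0.0138 q6 -0.052
```

Emit:
move_arm:
  increments:
    - [8, -0.3, 0, 1.8, 0, -0.003, 0.12]
    - [8, 0, 0, 1.8, 0, 0, 0.13]
    - [8, 0, 0, 1.8, 0, 0, 0.13]
    - [8, 0, 0, 1.8, 0, 0, 0.13]
    - [8, 0, 0, 1.8, 0, 0, 0.13]
    - [8, 0, 0, 1.8, 0, 0, 0.13]

```text
time: 7.12
tool_pos: [0.5621, 0.0281, 0.1012]
tool_rot: [-2.978, -0.214, -0.812]
contact_force: [-13.8, 0.9, 21.2]
opening: 0.014
```

```bash
python3 st.py; python3 - <<'E'
from cell import robot
from h import *
tp,tr=target(0.016,np.deg2rad(51),(0.0007,0)); show(plan(robot.observe(),tp,tr,1))
c=robot.read_camera("wrist"); cv2.imwrite("pics/w3.png",c["img"][:,:,::-1])
E
```

```text
7.125 (array([ 0.71,  0.42, 16.16]), array([ 0.0068, -0.0029, -1.    ]), np.float64(52.58)) f face [-7.9 -1.  24. ] t [-0.44  1.61  0.14] 0.014 q6 0.744
[0.2, 0.3, 0.2, -0.002, -0.0071, 0.0276]
```

View pics/w3.png

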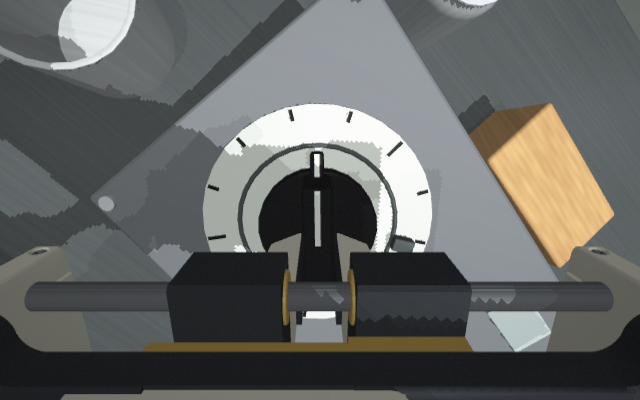

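The dial has turned with the hand. The pointer is at (317,155), still in line with the jaws, and the tab is at (402,243).

Emit:
move_arm:
  increments:
    - [8, 0, 0, 1.8, -0.002, -0.005, 0.13]
    - [8, 0, 0, 1.8, 0, 0, 0.13]
    - [8, 0, 0, 1.8, 0, 0, 0.13]
    - [8, 0, 0, 1.8, 0, 0, 0.13]
    - [8, 0, 0, 1.8, 0, 0, 0.13]
    - [8, 0, 0, 1.8, 0, 0, 0.13]
    - [8, 0, 0, 1.8, 0, 0, 0.13]
    - [8, 0, 0, 1.8, 0, 0, 0.13]
    - [8, 0, 0, 1.8, 0, 0, 0.13]
    - [8, 0, 0, 1.8, 0, 0, 0.13]

```text
time: 8.43
tool_pos: [0.5619, 0.0288, 0.1012]
tool_rot: [-2.893, 0.108, -2.123]
contact_force: [-13.5, 0.3, 20.9]
opening: 0.0137
```

```bash
python3 st.py; python3 - <<'E'
from cell import robot
from h import *
tp,tr=target(0.016,np.deg2rad(-51.6),(0.0007,0)); show(plan(robot.observe(),tp,tr,1))
c=robot.read_camera("wrist"); cv2.imwrite("pics/w4.png",c["img"][:,:,::-1])
E
```

```text
8.425 (array([ 0.47,  1.05, 16.17]), array([ 0.0086, -0.0023, -1.    ]), np.float64(-24.34)) f face [-7.5 -1.6 23.6] t [-0.35  1.64  0.05] 0.0137 q6 2.087
[0.9, -0.6, 0.2, -0.0082, 0.0035, 0.4757]
```

View pics/w4.png

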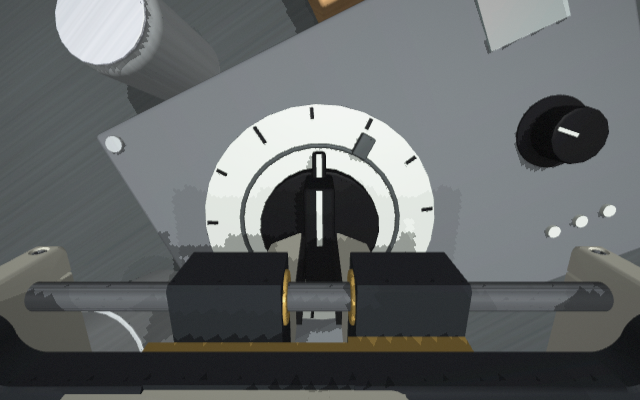

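Emit:
move_arm:
  increments:
    - [8, 0.4, -0.3, 1.8, -0.006, 0.003, 0.12]
    - [8, 0, 0, 1.8, 0, 0, 0.12]
    - [8, 0, 0, 1.8, 0, 0, 0.12]
    - [8, 0, 0, 1.8, 0, 0, 0.06]
    - [8, 0, 0, 1.8, 0, 0, 0]

```text
time: 9.1
tool_pos: [0.562, 0.0291, 0.1012]
tool_rot: [-2.964, 0.2, -2.557]
contact_force: [-13.5, -0.0, 21.7]
opening: 0.0142
```

```bash
python3 st.py; python3 - <<'E'
from cell import robot
from h import *
c=robot.read_camera("wrist"); im=c["img"][:,:,::-1]; cv2.imwrite("pics/w5.png",cv2.resize(im[80:260,190:450],None,fx=3,fy=3,interpolation=cv2.INTER_CUBIC))
c=robot.read_camera("top"); im=c["img"][:,:,::-1]; cv2.imwrite("pics/t5.png",cv2.resize(im[150:270,240:400],None,fx=5,fy=5,interpolation=cv2.INTER_CUBIC))
E
```

```text
9.1 (array([ 0.49,  1.34, 16.16]), array([ 0.0051, -0.002 , -1.    ]), np.float64(-49.44)) f face [-7.3 -1.9 24.5] t [-0.42  1.65  0.09] 0.0142 q6 2.525
```

View pics/w5.png

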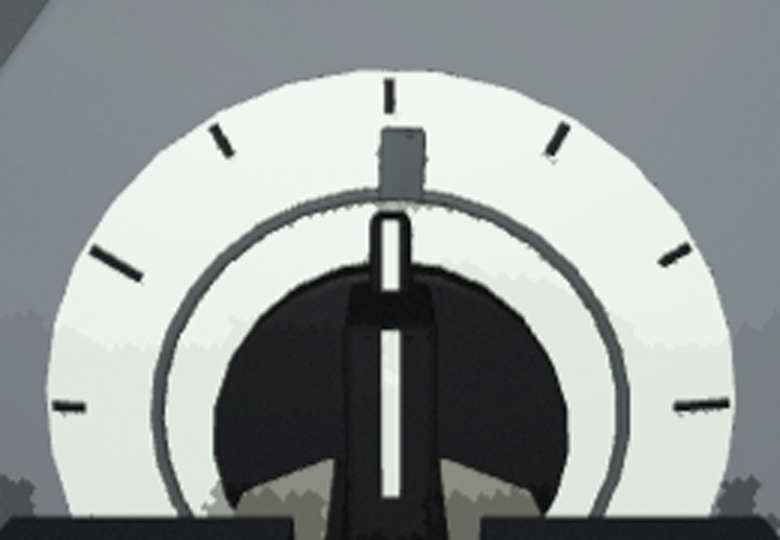

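The pointer (391 in the zoom) is about 12 px short of the tab (403), so about 0.05 rad is left to turn.

Emit:
move_arm:
  increments:
    - [8, 0, 0, 1.8, 0, 0, 0.048]
    - [8, 0, 0, 1.8, 0, 0, 0]
    - [8, 0, 0, 1.8, 0, 0, 0]

```text
time: 9.57
tool_pos: [0.562, 0.0291, 0.1012]
tool_rot: [-2.972, 0.21, -2.604]
contact_force: [-13.1, 0.4, 21.6]
opening: 0.0142
```

```bash
python3 st.py; python3 - <<'E'
from cell import robot
from h import *
c=robot.read_camera("wrist"); im=c["img"][:,:,::-1]; cv2.imwrite("pics/w6.png",cv2.resize(im[80:260,190:450],None,fx=3,fy=3,interpolation=cv2.INTER_CUBIC))
E
```

```text
9.575 (array([ 0.52,  1.34, 16.16]), array([ 0.0073, -0.0026, -1.    ]), np.float64(-52.15)) f face [-7.  -1.4 24.2] t [-0.39  1.71  0.03] 0.0142 q6 2.574
```

View pics/w6.png

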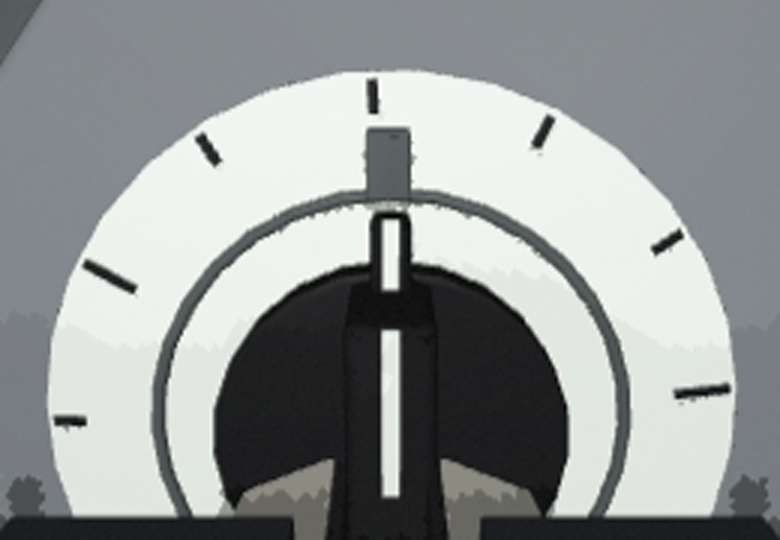

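The pointer (391) and the tab (388) are aligned to under 1 mm. I'll let the dial spring out while still gripping it, then release and retreat.

Emit:
move_arm:
  increments:
    - [8, 0, 0, -3, 0, 0, 0]
    - [8, 0, 0, -3, 0, 0, 0]
    - [8, 0, 0, -2, 0, 0, 0]
    - [8, 0, 0, 0, 0, 0, 0]

```text
time: 10.12
tool_pos: [0.5594, 0.029, 0.1082]
tool_rot: [-2.972, 0.209, -2.604]
contact_force: [0.4, -1.2, 2.6]
opening: 0.0138
```

```bash
python3 st.py
```

```text
10.125 (array([-0.17,  0.92, 23.63]), array([ 0.0063, -0.0032, -1.    ]), np.float64(-52.13)) f face [ 1.2 -1.2  2.4] t [-0.09  0.22  0.1 ] 0.0138 q6 2.573
```

Emit:
move_arm:
  increments:
    - [45, 0, 0, 0, 0, 0, 0]
    - [45, 0, 0, 0, 0, 0, 0]
    - [45, 0, 0, 0, 0, 0, 0]
    - [45, 0, 0, 0, 0, 0, 0]
    - [45, 0, 0, -15, 0, 0, 0]
    - [45, 0, 0, -30, 0, 0, 0]
    - [45, 0, 0, -40, 0, 0, 0]
    - [45, 0, 0, 0, 0, 0, 0]

```text
time: 11.12
tool_pos: [0.5365, 0.0331, 0.1954]
tool_rot: [-2.972, 0.211, -2.604]
contact_force: [0.1, -0.3, 0.4]
opening: 0.0451
```

```bash
python3 st.py; python3 - <<'E'
from cell import robot
from h import *
c=robot.read_camera("wrist"); im=c["img"][:,:,::-1]; cv2.imwrite("pics/w7.png",cv2.resize(im[70:270,190:450],None,fx=3,fy=3,interpolation=cv2.INTER_CUBIC))
import pickle; pickle.dump(c,open("w7.pkl","wb"))
c=robot.read_camera("top"); cv2.imwrite("pics/t7.png",c["img"][:,:,::-1])
E
```

```text
11.125 (array([-2.0000e-02,  1.7300e+00,  1.1387e+02]), array([ 0.0083, -0.0023, -1.    ]), np.float64(-52.13)) f face [ 0.3 -0.2  0.4] t [ 0.04  0.28 -0.02] 0.0451 q6 2.569
```

View pics/w7.png

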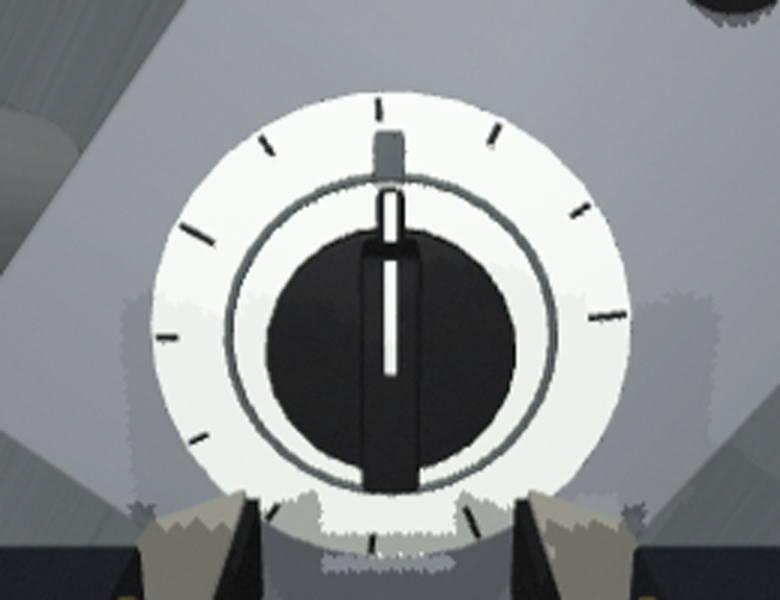

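View pics/t7.png

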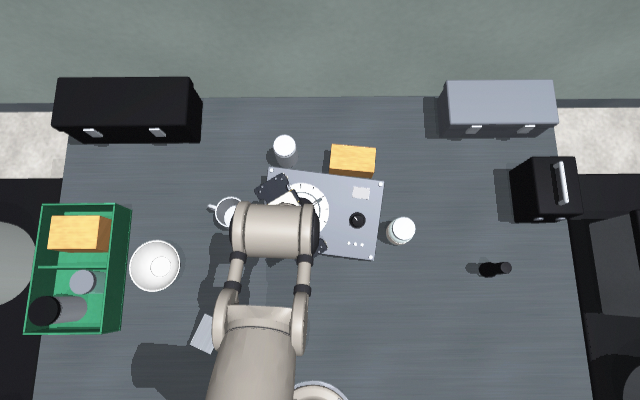

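The pointer (390) and the tab (389) line up and the hand is clear. I'll compare the wrist image with the model to check that the dial is fully out.

```bash
python3 - <<'E'
from h import *
import pickle
d,F,_=console(np.load("p.npy"))
for n in ["w1","w7"]:
    c=pickle.load(open(n+".pkl","rb")); T=np.array(c["T"])
    for h in (.020,.013):
        P=np.array([proj(c,d+F.apply([.038*np.cos(a),.038*np.sin(a),h])) for a in np.linspace(0,6.28,60)])
        print(n,"flange top h",h,"width px",np.ptp(P[:,0]).round(1),"left",P[:,0].min().round(1),"bottom",P[:,1].max().round(1),"top",P[:,1].min().round(1))
    for h in (.054,.047):
        a=np.deg2rad(-52 if n=="w7" else 119); print("bar end v",h,proj(c,d+F.apply([-.03*np.cos(a),-.03*np.sin(a),h])).round(1), "front", proj(c,d+F.apply([.036*np.cos(a),.036*np.sin(a),h])).round(1))
print("obs w1: flange left",230+170/3.5,"right",230+460/3.5,"barend",78+486/3.5); print("obs w7: flange",190+267/3,190+516/3,"barend",70+491/3)
E
```

```text
w1 flange top h 0.02 width px 84.5 left 277.1 bottom 212.1 top 129.7
w1 flange top h 0.013 width px 82.6 left 278.0 bottom 209.5 top 128.8
bar end v 0.054 [319.4 217.4] front [319.7 137.1]
bar end v 0.047 [319.4 214.4] front [319.6 135.9]
w7 flange top h 0.02 width px 84.9 left 277.6 bottom 227.8 top 146.0
w7 flange top h 0.013 width px 82.9 left 278.6 bottom 224.9 top 144.9
bar end v 0.054 [320.1 234.7] front [319.9 155. ]
bar end v 0.047 [320.1 231.3] front [319.9 153.5]
obs w1: flange left 278.57142857142856 right 361.42857142857144 barend 216.85714285714286
obs w7: flange 279.0 362.0 barend 233.66666666666666
```

Emit:
move_arm:
  increments:
    - [45, 0, 0, -30, 0, 0, 0]
    - [45, 0, -45, -20, 0, 0, 0]
    - [45, 0, -45, 0, 0, 0, 0]
    - [45, 0, 0, 0, 0, 0, 0]

```text
time: 11.72
tool_pos: [0.5637, -0.044, 0.2517]
tool_rot: [-2.98, 0.199, -2.604]
contact_force: [-0.3, -0.6, -1.2]
opening: 0.0448
```

```bash
python3 st.py; python3 - <<'E'
from cell import robot
from h import *
c=robot.read_camera("side"); im=c["img"][:,:,::-1]; cv2.imwrite("pics/s8.png",cv2.resize(im[150:285,220:400],None,fx=4.4,fy=4.4,interpolation=cv2.INTER_CUBIC))
c=robot.read_camera("wrist"); cv2.imwrite("pics/w8.png",c["img"][:,:,::-1])
d,F,_=console(np.load("p.npy"))
E
```

```text
11.725 (array([ 50.94, -70.77, 158.43]), array([-0.0066, -0.0025, -1.    ]), np.float64(-52.03)) f face [-0.5 -0.6 -1.1] t [0.03 0.36 0.  ] 0.0448 q6 2.388
```

View pics/s8.png

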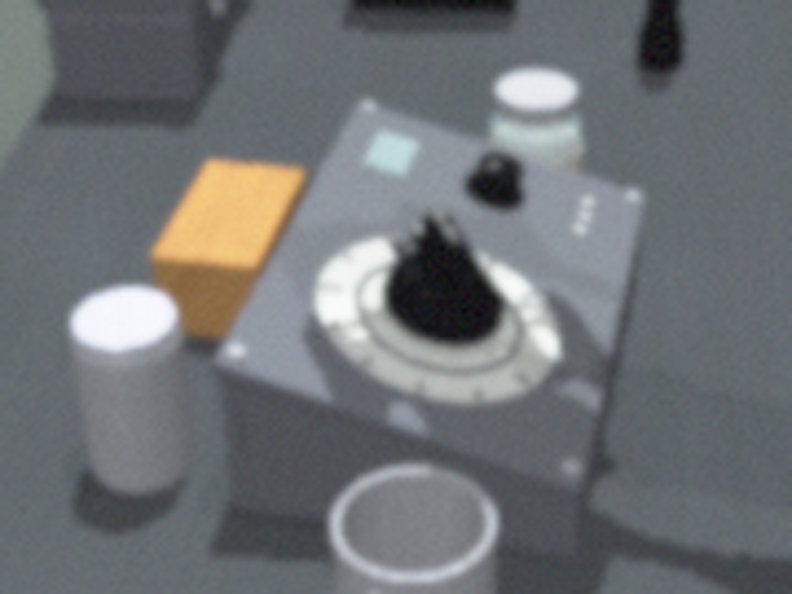

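View pics/w8.png

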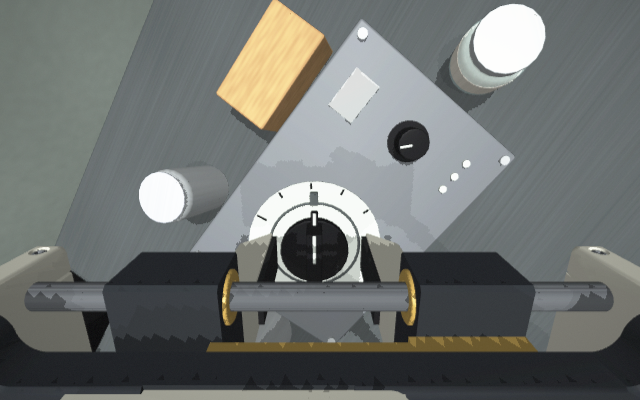

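In the side view the flange outline (387–500, bottom at 342) matches the start picture, so the dial is out. The pointer still points at the tab in the wrist view (314), and the neighbouring objects haven't moved. I'll hand it in.

```bash
python3 -c "
from cell import robot
print(robot.hand_in(), robot.observe()['time'])"
```

```text
the job is handed in; nothing more can be done
the job is handed in; nothing more can be done
```

The dial is set to the tab and the job is handed in. I gripped the bar and pushed the dial in about 7.5 mm. Then I turned it about 171° clockwise in one grip (from about 0.56 to 3.54 rad), let it spring out, opened the fingers and backed away.

- **Pointer:** In the last wrist pictures it lines up with the tab to about 1 mm.
- **Dial out:** In the side view the flange outline matches the start picture. The wrist picture is consistent with that, but it can only show dial height to about 1 mm, so this is not an exact reading against the 1.2 mm limit.
- **Surroundings:** The tab, small knob, can, tea box and jar look unmoved in the last pictures. The other bystanders show no visible shift, though the arm hid part of the mug from above. The wrist force reads about zero.
- **Disagreement between views:** The wrist view put the dial's axis about 2 mm from where the fixed cameras did. I used a point between the two, and the dial turned freely.

The run took about 12 s. No verdict was reported.

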